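Raise the ordered walking-stick top for sighting

TASK

The sample handle standing in the round order tray shows which walking-stick top is wanted: find the stick with the same shape of head in the sloping drying rack, draw it out of its bore and turn it until its shaft is level, so that its straightness can be sighted. Finish while still holding it, level and still, with the shaft at least 20 cm above the bench and touching nothing but the gripper; leave the other sticks, the samples and everything else where they are.

Things in the scene. Friction and masses are not known exactly. Their poses are not given: they have to be found in the camera images.
- rack_mid (a point): Mouth of the middle bore of the sloping drying rack, 81 mm above the bench. Fixed 290 mm wide grey block between two dark steel cheeks 93 mm high, three bores 60 mm deep in a row, 100 mm apart; place, yaw vary. Axes: z up, y along the row, x level, pointing away from the robot: the bores and sticks slope up along x at about 39 degrees above level.
- tray: Round dark steel order tray, 130 mm in diameter, rim 10 mm high (fixed, place varies). Origin at the centre of its underside; z up. Exactly one sample handle stands in its middle: that is the order. The other two stand on a flat grey board at the other side of the bench.
- stick_ball_grip (a point): Pale wooden stick top, 0.1 kg, loose (1 mm play) in one of the bores. Round shaft 18 mm thick, 220 mm long; head at its upper end: a round ball, 38 mm in diameter. Point on the shaft's centre line 130 mm from the foot, 70 mm out of the bore, 125 mm above the bench: grip here across the shaft. z along the shaft to the head, y across (level).
- stick_disc_grip (a point): Pale wooden stick top, 0.1 kg, loose (1 mm play) in one of the bores. Round shaft 18 mm thick, 220 mm long; head at its upper end: a flat disc, 60 mm in diameter and 16 mm thick. Point on the shaft's centre line 130 mm from the foot, 70 mm out of the bore, 125 mm above the bench: grip here across the shaft. z along the shaft to the head, y across (level).
- stick_tbar_grip (a point): Pale wooden stick top, 0.1 kg, loose (1 mm play) in one of the bores. Round shaft 18 mm thick, 220 mm long; head at its upper end: a crossbar (T), a round bar 86 mm long and 22 mm thick square across the shaft. Point on the shaft's centre line 130 mm from the foot, 70 mm out of the bore, 125 mm above the bench: grip here across the shaft. z along the shaft to the head, y across (level).
- sample_ball_mid (a point): Small sample handle of pale wood standing upright on a round foot 46 mm in diameter, with the same head as stick_ball: a round ball, 38 mm in diameter. 63 mm tall. The point lies on its axis 25 mm above its underside; z up. It stands in the tray or on the grey board.
- sample_disc_mid (a point): Small sample handle of pale wood standing upright on a round foot 46 mm in diameter, with the same head as stick_disc: a flat disc, 60 mm in diameter and 16 mm thick. 46 mm tall. The point lies on its axis 25 mm above its underside; z up. It stands in the tray or on the grey board.
- sample_tbar_mid (a point): Small sample handle of pale wood standing upright on a round foot 46 mm in diameter, with the same head as stick_tbar: a crossbar (T), a round bar 86 mm long and 22 mm thick square across the shaft. 49 mm tall. The point lies on its axis 25 mm above its underside; z up. It stands in the tray or on the grey board.
- stick_ball: The same stick_ball as a whole; origin at the centre of its foot (lower end), z along the shaft towards the head.
- stick_disc: The same stick_disc as a whole; origin at the centre of its foot (lower end), z along the shaft towards the head.
- stick_tbar: The same stick_tbar as a whole; origin at the centre of its foot (lower end), z along the shaft towards the head.
- rack: The same drying rack as a whole; origin on the bench under it, axes as rack_mid.
- glue: Bystander: white glue bottle, 54 mm in diameter, 150 mm tall, far side of the bench; origin under it, on the bench. Leave alone.
- jar: Bystander: amber jar, 70 mm in diameter, 90 mm tall, far side; origin under it, on the bench. Leave alone.
- hammer: Bystander: hammer lying flat, far side, left; origin under it, on the bench. Leave alone.
- driver: Bystander: screwdriver lying flat, near left; origin under it, on the bench. Leave alone.
- tape: Bystander: roll of paper tape, 90 mm in diameter, 22 mm tall, near right; origin under it, on the bench. Leave alone.
- sander: Bystander: cork sanding block, 60 x 100 x 35 mm, near right; origin under it, on the bench. Leave alone.
- tin: Bystander: closed steel tin, 72 mm in diameter, 85 mm tall, left side; origin under it, on the bench. Leave alone.
Things that resemble listed ones, but are neither listed nor needed, are in the scene too. Leave any green or red look-alike of the part that bears sample_tbar_mid alone.

How it is judged:
On the way:
1. the stick that matches the sample in the tray is gripped and drawn clear of the rack (((horizontal distance between sample_ball_mid and tray below 0.03 m and distance of stick_ball_grip from where it was at the start of the episode above 0.075 m and height (world z) of stick_ball_grip above 0.15 m and contact force between stick_ball and the fingers above 0.5 N and contact force between stick_ball and rack below 0.2 N) or (horizontal distance between sample_disc_mid and tray below 0.03 m and distance of stick_disc_grip from where it was at the start of the episode above 0.075 m and height (world z) of stick_disc_grip above 0.15 m and contact force between stick_disc and the fingers above 0.5 N and contact force between stick_disc and rack below 0.2 N) or (horizontal distance between sample_tbar_mid and tray below 0.03 m and distance of stick_tbar_grip from where it was at the start of the episode above 0.075 m and height (world z) of stick_tbar_grip above 0.15 m and contact force between stick_tbar and the fingers above 0.5 N and contact force between stick_tbar and rack below 0.2 N))), for 0.1 s.
At the end, for the whole second after the job is handed in: The stick whose head matches the sample in the tray is held by the fingers with its grip point more than 190 mm above the bench, its shaft within 0.17 rad (about 10 degrees) of level, at rest (under 0.03 m/s and 0.2 rad/s), touching neither the rack, the other sticks nor the glue bottle (((horizontal distance between sample_ball_mid and tray below 0.03 m and height (world z) of stick_ball_grip above 0.19 m and angle between stick_ball_grip's own z axis and vertical between 1.4008 and 1.7408 rad and contact force between stick_ball and the fingers above 0.5 N and contact force between stick_ball and rack below 0.2 N and contact force between stick_ball and glue below 0.2 N and linear speed of stick_ball below 0.03 m/s and angular speed of stick_ball below 0.2 rad/s and contact force between stick_ball and stick_disc below 0.2 N and contact force between stick_ball and stick_tbar below 0.2 N) or (horizontal distance between sample_disc_mid and tray below 0.03 m and height (world z) of stick_disc_grip above 0.19 m and angle between stick_disc_grip's own z axis and vertical between 1.4008 and 1.7408 rad and contact force between stick_disc and the fingers above 0.5 N and contact force between stick_disc and rack below 0.2 N and contact force between stick_disc and glue below 0.2 N and linear speed of stick_disc below 0.03 m/s and angular speed of stick_disc below 0.2 rad/s and contact force between stick_disc and stick_ball below 0.2 N and contact force between stick_disc and stick_tbar below 0.2 N) or (horizontal distance between sample_tbar_mid and tray below 0.03 m and height (world z) of stick_tbar_grip above 0.19 m and angle between stick_tbar_grip's own z axis and vertical between 1.4008 and 1.7408 rad and contact force between stick_tbar and the fingers above 0.5 N and contact force between stick_tbar and rack below 0.2 N and contact force between stick_tbar and glue below 0.2 N and linear speed of stick_tbar below 0.03 m/s and angular speed of stick_tbar below 0.2 rad/s and contact force between stick_tbar and stick_ball below 0.2 N and contact force between stick_tbar and stick_disc below 0.2 N))); the arm keeps its last pose, push and grip.
It fails at once if a stick that was not ordered is drawn or shifted by more than 30 mm ((distance of stick_ball_grip from where it was at the start of the episode above 0.03 m and not (horizontal distance between sample_ball_mid and tray below 0.03 m)) or (distance of stick_disc_grip from where it was at the start of the episode above 0.03 m and not (horizontal distance between sample_disc_mid and tray below 0.03 m)) or (distance of stick_tbar_grip from where it was at the start of the episode above 0.03 m and not (horizontal distance between sample_tbar_mid and tray below 0.03 m))).
It fails at once if a sample handle is shifted by more than 25 mm (distance of any of sample_ball_mid, sample_disc_mid, sample_tbar_mid from where it was at the start of the episode above 0.025 m).
It fails at once if another thing on the bench is shifted by more than 40 mm (distance of any of glue, jar, hammer, driver, tape, sander, tin from where it was at the start of the episode above 0.04 m).
It also fails if it takes over 35 s, if anything falls off the work surface, if the arm or the gripper's body presses on something with over 40 N, if the wrist force passes 120 N, or if a joint passes its speed limit or range.

ROBOT

A 7-joint arm with a two-finger parallel gripper is mounted at the origin on the work surface. World frame = base frame: x ahead of the robot, y to its left, z up, the work surface at z = 0. Lengths are in m, angles in rad, forces in N, time in s.
With the tool pointing down it reaches from about 0.4 to 0.85 m from the base axis. Payload 10.4 kg.
Tool frame: the origin (TCP) lies midway between the tips of the shut fingers; the grasp point (between the pads) lies manip.pinch_z behind it (manip.pinch_z is the distance from the TCP to the grasp point, in m); z points along the fingers, y is the direction in which the jaws open and shut (so a half turn about z gives the same grasp; the last joint's range is limited). The gripper opens to 85 mm and grips with 20 to 120 N. Pads are 22 mm wide; open, the fingers measure 114 mm over their backs; the gripper's body (76 mm by 85 mm) begins 54 mm behind the grasp point. The pads swing forward as they close: fully open they stand 13 mm farther back than shut.
Start: joints at [-1.203, 0.332, -0.065, 1.46, 0.022, 1.35, -0.088], TCP at [0.238, 0.578, 0.231] pointing down, gripper open.
Joint ranges: [-2.6, 2.6], [-0.5, 2.12], [-1.47, 1.34], [0.16, 2.42], [-1.27, 4.41], [0.06, 2.06], [-2.6, 2.6]. Speed limits (rad/s): [2.22, 2.22, 2.79, 2.79, 3.14, 3.14, 3.14].

INTERFACE

Orientations are given as a unit quaternion [x, y, z, w].
In Python, from workcell import manip gives the robot as it stands.
- The arm moves only by the shell command python3 -m handwheel 'ROWS' [FORCE]. ROWS is JSON, a list that holds one entry, the list of rows, each a list of 7 numbers: the shift along the tool's x, y, z in m, then the turn, a rotation vector about the tool's x, y, z in rad, then the finger opening in m, from 0 to 0.0854. In form: [[[tx, ty, tz, ax, ay, az, claw], ...]]. A call has 1 to 8 rows; each row is the pose to reach, as a shift and turn from the pose commanded when the call began, along the tool's axes at that moment; what a row does not reach only later rows make up. A row lasts 1/8 s, in which the tool goes at most 62.5 mm and 10.7 degrees, less where a joint would pass 70% of its speed; a pose out of reach is approached as far as the arm can. A call with a gripper value outside its range is refused whole. The fingers move at their own pace and stop on an object; FORCE is the grip in N (left out, the last holds). Time passes only in rows, so rows that repeat a pose let the fingers close. It gives the time, the measured TCP pose, the force and the opening at its end, in the units of the state.
- manip.get_obs(): the state, without advancing time (a new reading comes with each control period).
- manip.camera(name): name is "scene" or "side" or "wrist"; returns the picture (420x560x3 uint8, blue, green, red); there is no depth.
- manip.calibration(name): a dict with "fx", "fy", "cx", "cy" (pixels), "k1" (the pictures are not rectified: a ray, as slopes to the right and down, at radius r is drawn at 1 + k1 r^2 times it, then the intrinsics apply), "view" (4x4, takes a point from world to camera coordinates); the wrist camera has in their place "tool_from_camera" (4x4, takes a point from camera to tool coordinates, whose origin is the TCP and whose axes are the flange's). Camera axes: x right, y up, looking along -z (the intrinsics and any distortion apply to the point x, -y, -z); pixel columns grow to the right and rows downward; lengths in m; the calibration is good to about 2 mm. A picture is of the moment at which its call begins: read the wrist's pose just before it. calibration takes no time and is no camera call.
- manip.hand_in(): hands the job in, once; it reports no verdict.
The state is a dict: "clock": time; "joint_pos": joint angles; "joint_velocities": joint speeds; "tau": joint torques, N m; "position": TCP position; "ee_rot": TCP orientation; "ft_force": force on the tool from outside, world axes, zero at the start; "torque": the same for the moment, N m; "grip_width": opening from 0.0 (shut) to 1.0 (fully open).
Only numpy, scipy, OpenCV 4.12 (cv2) and the standard library are available. Lean on these libraries where they do the work, as an engineer would, in place of code of your own. Each camera call takes 0.05 s, during which the arm holds its last target.

## Working session

There is one attempt and no reset: what is moved stays moved. The work goes in short steps, Python scripts to look and compute and a shell command to move; the robot and the scene stay as the last step left them, time stands still between calls to the robot, and variables do not carry over. Pictures are saved under pics/ and viewed, and the job is handed in when it is done.

```bash
mkdir -p pics; ls
python3 - <<'E'
from workcell import manip
import cv2
print(manip.get_obs(), manip.pinch_z)
for n in ["scene","side","wrist"]:
    cv2.imwrite(f"pics/{n}0.png",manip.camera(n)); print(n,manip.calibration(n))
E
```

```text
pics
{'clock': 0.0, 'joint_pos': array([-1.20261338,  0.33288948, -0.06466037,  1.46094425,  0.02161455,
        1.3498944 , -0.08849515]), 'joint_velocities': array([-0.00224848,  0.00194971,  0.00070956, -0.00146169, -0.00025305,
       -0.00015776,  0.00074105]), 'tau': array([ 7.53359782e-04, -6.25444365e+01,  4.98090964e-02, -3.91602874e+01,
        1.63342024e-02,  9.91623150e-03,  5.74448904e-06]), 'position': array([0.23795902, 0.57752261, 0.23050344]), 'ee_rot': array([ 1.94154628e-01,  9.80970673e-01, -7.13853323e-04, -9.36267690e-05]), 'ft_force': array([ 1.30638461, -0.48015094,  0.22136396]), 'torque': array([-0.03487444, -0.02170085, -0.02325007]), 'grip_width': 1.0001958176598413} 0.0187
scene {'fx': 395.5383850058968, 'fy': 395.5383850058968, 'cx': 275.76716273064795, 'cy': 207.79308555168666, 'k1': 0.015185921536776344, 'view': array([[-0.84314751,  0.53739237,  0.01765553,  0.39899179],
       [-0.34408135, -0.56450046,  0.75029812,  0.1393587 ],
       [ 0.41317104,  0.62653705,  0.66086384, -1.55862392],
       [ 0.        ,  0.        ,  0.        ,  1.        ]]
[... 284 characters left out ...]
-01,
        -2.44392639e-01],
       [-2.83132837e-01, -7.31645843e-01,  6.20104956e-01,
        -1.23023349e+00],
       [ 0.00000000e+00,  0.00000000e+00,  0.00000000e+00,
         1.00000000e+00]])}
wrist {'fx': 292.82232281172065, 'fy': 292.82232281172065, 'cx': 273.20941687949664, 'cy': 212.2489576195335, 'k1': -0.024782592657616, 'tool_from_camera': array([[-2.14302521e-04,  9.44174811e-01,  3.29444807e-01,
         8.42311777e-02],
       [ 9.99999781e-01,  4.08611948e-04, -5.20568640e-04,
         2.01040985e-04],
       [-6.26122881e-04,  3.29444623e-01, -9.44174692e-01,
        -1.42966592e-01],
       [ 0.00000000e+00,  0.00000000e+00,  0.00000000e+00,
         1.00000000e+00]])}
```

View pics/scene0.png

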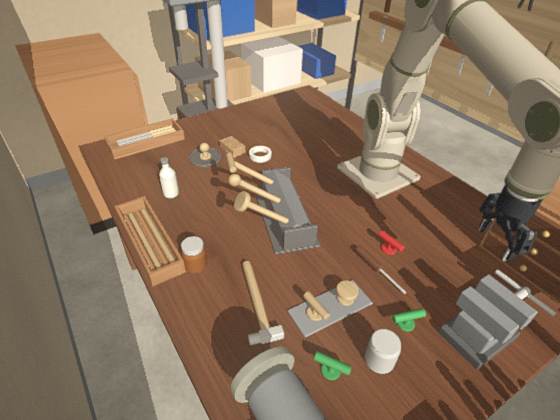

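View pics/side0.png

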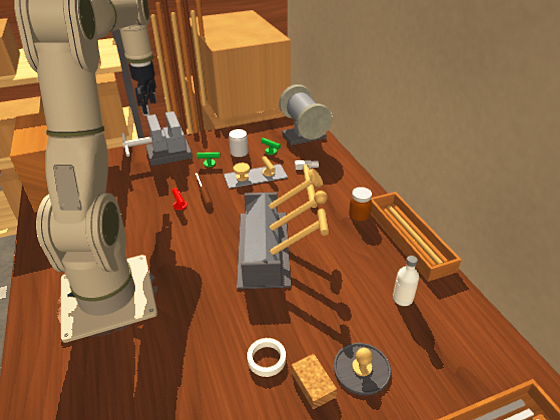

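View pics/wrist0.png

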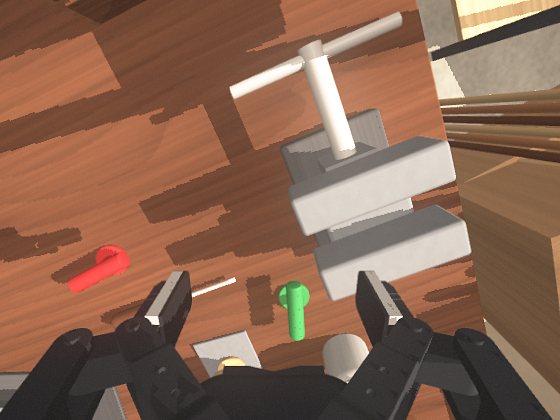

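The scene picture shows the tray at (205,155) and the side picture at (363,368), each holding a sample with a round head. The board holds a T and a disc. There are three stick heads: scene (232,160), (235,180), (243,203), and side (322,222), (320,198), (312,177). I'll enlarge them to tell them apart.

Run:
```python
import cv2,numpy as np
a=cv2.imread("pics/scene0.png")[120:260,170:330]; b=cv2.imread("pics/side0.png")
r=lambda i,w,h:cv2.resize(i,(w,h),interpolation=cv2.INTER_CUBIC)
cv2.imwrite("pics/c1.png",r(a,640,560))
cv2.imwrite("pics/c2.png",np.hstack([r(b[150:300,220:370],560,560),r(b[330:400,325:400],230,560)[:, :230]]))
```

```text
(no output)
```

View pics/c1.png

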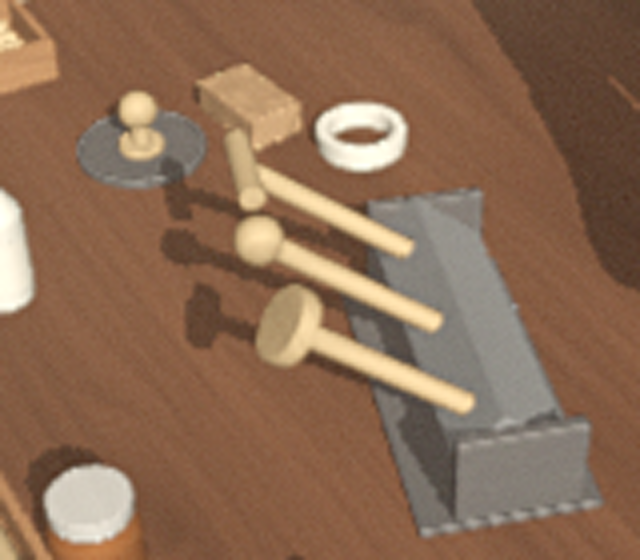

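View pics/c2.png

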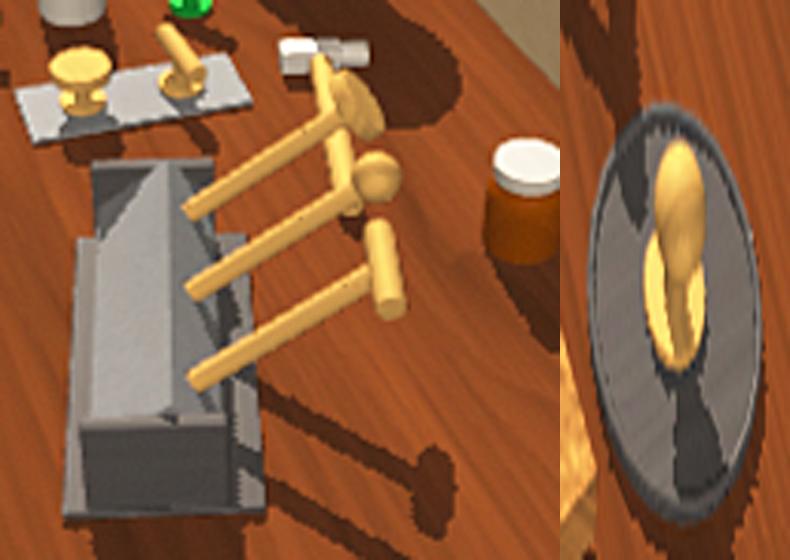

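The tray holds the ball sample, in both the scene and side views. The ball stick is the middle one: head at scene (235,180) and side (321,197). The T is nearest the tray and the disc is at the far end. Next I'll triangulate all three sticks.

```bash
cat > h.py <<'E'
import numpy as np,cv2
from workcell import manip
def ray(n,uv,pose=None):
    c=manip.calibration(n); d=np.array([(uv[0]-c["cx"])/c["fx"],(uv[1]-c["cy"])/c["fy"]])
    s=d.copy()
    for _ in range(10): s=d/(1+c["k1"]*(s@s))
    v=np.array([s[0],-s[1],-1.])
    if n=="wrist":
        from scipy.spatial.transform import Rotation as R
        T=np.eye(4);T[:3,:3]=R.from_quat(pose["ee_rot"]).as_matrix();T[:3,3]=pose["position"]
        M=T@c["tool_from_camera"]
    else: M=np.linalg.inv(c["view"])
    v=M[:3,:3]@v
    return M[:3,3],v/np.linalg.norm(v)
def tri(rs):
    A=sum(np.eye(3)-np.outer(d,d) for o,d in rs); b=sum((np.eye(3)-np.outer(d,d))@o for o,d in rs)
    p=np.linalg.solve(A,b); return p,[np.linalg.norm(np.cross(p-o,d)) for o,d in rs]
E
python3 - <<'E'
from h import *
for n,box in [("scene",(225,150,305,230)),("side",(262,165,335,258))]:
    im=cv2.imread(f"pics/{n}0.png"); x0,y0,x1,y1=box
    h=cv2.cvtColor(im,cv2.COLOR_BGR2HSV)
    b,g,r=[im[...,i].astype(int) for i in range(3)]
    m=((g>95)&(r-b>35)&(h[...,0]>12)&(h[...,0]<28)).astype(np.uint8); k=np.zeros_like(m);k[y0:y1,x0:x1]=1;m*=k
    N,l,s,c=cv2.connectedComponentsWithStats(m)
    for i in range(1,N):
        if s[i,4]>60: print(n,i,s[i],c[i])
    cv2.imwrite(f"pics/m_{n}.png",cv2.resize(m[y0:y1,x0:x1]*255,None,fx=6,fy=6,interpolation=0))
E
```

```text
scene 1 [225 150  49  35 512] [243.32617188 165.83203125]
scene 23 [226 174  55  29 440] [250.84318182 187.38409091]
scene 28 [234 191  55  33 562] [255.20996441 207.03202847]
side 1 [262 165  14  12 123] [268.61788618 170.38211382]
side 2 [ 268  165   59   66 1198] [301.1327212  196.39398998]
side 3 [270 208  59  47 634] [304.44952681 232.1955836 ]
```

Run:
```python
from h import *
L={}
mids={"ball":{"scene":((279,200),(235,180)),"side":((271.5,227.5),(321,197))},
"tbar":{"scene":((272,182),(236,164.5)),"side":((272,252),(322,223))},
"disc":{"scene":((287,220),(245,202)),"side":((271.5,206),(309,180.5))}}
for st in mids:
  pl=[];ends=[]
  for n in("scene","side"):
    im=cv2.imread(f"pics/{n}0.png");h=cv2.cvtColor(im,cv2.COLOR_BGR2HSV)
    b,g,r=[im[...,i].astype(int) for i in range(3)]
    m=((g>95)&(r-b>35)&(h[...,0]>12)&(h[...,0]<28))
    p,q=map(np.array,mids[st][n]); 
    ys,xs=np.nonzero(m);P=np.c_[xs,ys].astype(float);L=np.linalg.norm(q-p);u=(q-p)/L
    t=(P-p)@u/L; dd=(P-p)@[-u[1],u[0]]
    S=P[(t>.1)&(t<.7)&(abs(dd)<6)]
    vx,vy,x,y=cv2.fitLine(S.astype(np.float32),cv2.DIST_L2,0,.01,.01).ravel()
    d=np.array([vx,vy]); d*=np.sign(d@u); c=np.array([x,y])
    fe=[c+d*((w-c)@d) for w in(p,q)]
    o,r1=ray(n,fe[0]);_,r2=ray(n,fe[1]);nn=np.cross(r1,r2);pl.append((o,nn/np.linalg.norm(nn)));ends.append((o,r1,r2))
  D=np.cross(pl[0][1],pl[1][1]);D/=np.linalg.norm(D);D*=np.sign(D[2])
  m0,e0=tri([(o,a) for o,a,b in ends]);m1,e1=tri([(o,b) for o,a,b in ends])
  print(st,"dir",D.round(3),"elev",np.degrees(np.arcsin(D[2])).round(1),"yaw",np.degrees(np.arctan2(D[1],D[0])).round(1),"mouth",m0.round(4),np.round(e0,4),"head",m1.round(4),np.round(e1,4),np.linalg.norm(m1-m0).round(3))
for n,uv in [("scene",(205,158)),("side",(363,369))]:
  o,d=ray(n,uv);print("tray",o+d*(-o[2]/d[2]))
```

```text
ball dir [ 0.747 -0.258  0.612] elev 37.7 yaw -19.0 mouth [0.4778 0.0188 0.0788] [0.0021 0.0021] head [ 0.6096 -0.0266  0.1868] [0.0026 0.0026] 0.176
tbar dir [ 0.751 -0.251  0.611] elev 37.6 yaw -18.5 mouth [ 0.4445 -0.0766  0.0781] [0.0021 0.0021] head [ 0.5669 -0.1121  0.176 ] [0.0076 0.0076] 0.161
disc dir [ 0.745 -0.261  0.614] elev 37.9 yaw -19.3 mouth [0.5112 0.1142 0.0798] [0.0027 0.0027] head [0.623  0.0684 0.1732] [0.0028 0.0028] 0.153
tray [ 0.53543076 -0.4387865   0.        ]
tray [ 5.37369535e-01 -4.44927204e-01  1.11022302e-16]
```

```bash
cat >> h.py <<'E'
from scipy.spatial.transform import Rotation as R
YAW=np.radians(-19.1);EL=np.radians(38.5)
def frame(el=EL,yaw=YAW):
    h=np.array([np.cos(yaw),np.sin(yaw),0]);D=np.cos(el)*h+np.sin(el)*np.array([0,0,1])
    z=np.sin(el)*h-np.cos(el)*np.array([0,0,1]); y=np.cross(z,-D)
    return np.c_[-D,y,z],D,z
G=np.array([0.4785,0.0185,0.0805])+.07*frame()[1]
def rel(p,M,base=None):
    o=base or manip.get_obs(); R0=R.from_quat(o["ee_rot"])
    return np.r_[R0.inv().apply(np.array(p)-o["position"]),(R0.inv()*R.from_matrix(M)).as_rotvec()].round(4)
E
python3 - <<'E'
from h import *
M,D,z=frame();M0=R.from_quat(manip.get_obs()["ee_rot"]).as_matrix()
print(G,D,z)
print(rel([.3,.35,.36],M0)); pre=G+(.0187-.13)*z; print(pre,rel(pre,M)); print(rel(pre+[0,0,.06],M))
E
```

```text
[0.53026673 0.00057416 0.12407602] [ 0.73952473 -0.2560834   0.62251464] [ 0.58824453 -0.20369793 -0.78260816]
[-0.1441 -0.187  -0.1291  0.     -0.      0.    ]
[0.46479511 0.02324574 0.21118031] [-0.4209 -0.4262  0.02   -0.0203 -0.6718 -0.0549]
[-0.4209 -0.4262 -0.04   -0.0203 -0.6718 -0.0549]
```

```bash
python3 -m handwheel '[[[-0.03,-0.03,-0.05,0,0,0,0.085],[-0.08,-0.08,-0.1,0,0,0,0.085],[-0.12,-0.12,-0.12,0,0,0,0.085],[-0.16,-0.16,-0.12,0,0,0,0.085],[-0.2,-0.2,-0.12,0,-0.1,0,0.085],[-0.24,-0.24,-0.12,0,-0.2,0,0.085],[-0.28,-0.28,-0.12,0,-0.3,0,0.085],[-0.31,-0.31,-0.12,0,-0.4,0,0.085]]]'
python3 -m handwheel '[[[-0.0,-0.0,0,0,0,0,0.085]]]'
python3 - <<'E'
from h import *
M,D,z=frame();pre=G+(.0187-.13)*z; print(manip.get_obs()["position"],rel(pre+[0,0,.02],M),manip.get_obs()["joint_pos"].round(2))
E
```

```text
clock: 1.15
position: [0.4074, 0.1705, 0.3515]
ee_rot: [0.191, 0.961, -0.039, 0.196]
ft_force: [-0.0, -0.1, -0.5]
grip_width: 0.995
clock: 1.27
position: [0.4065, 0.171, 0.3512]
ee_rot: [0.191, 0.961, -0.039, 0.195]
ft_force: [-0.3, 0.5, -0.2]
grip_width: 0.996
[0.406491   0.17103793 0.35116852] [-0.0549 -0.1143  0.1535 -0.0301 -0.2711 -0.0518] [-0.9  -0.31  0.08  1.92  0.41  1.4   0.31]
```

```bash
python3 -m handwheel '[[[-0.03,-0.05,0.0,-0.01,-0.07,-0.02,0.085],[-0.055,-0.1,0.02,-0.02,-0.15,-0.04,0.085],[-0.055,-0.114,0.05,-0.03,-0.22,-0.052,0.085],[-0.055,-0.114,0.09,-0.03,-0.271,-0.052,0.085],[-0.055,-0.114,0.11,-0.03,-0.271,-0.052,0.085],[-0.055,-0.114,0.11,-0.03,-0.271,-0.052,0.085]]]'
python3 - <<'E'
from h import *
M,D,z=frame();pre=G+(.0187-.13)*z; o=manip.get_obs();print(rel(pre,M),o["joint_pos"].round(2))
np.savez("o1.npz",**{k:o[k] for k in("position","ee_rot")})
cv2.imwrite("pics/w1.png",manip.camera("wrist"))
cv2.imwrite("pics/s1.png",manip.camera("side"))
E
```

```text
clock: 2.02
position: [0.4492, 0.0317, 0.27]
ee_rot: [0.156, 0.932, -0.055, 0.323]
ft_force: [-0.1, 0.3, 0.8]
grip_width: 0.992
[ 0.0227 -0.0028  0.0571 -0.001  -0.0037  0.0021] [-0.3  -0.48 -0.19  2.29  0.5   0.91  0.52]
```

View pics/w1.png

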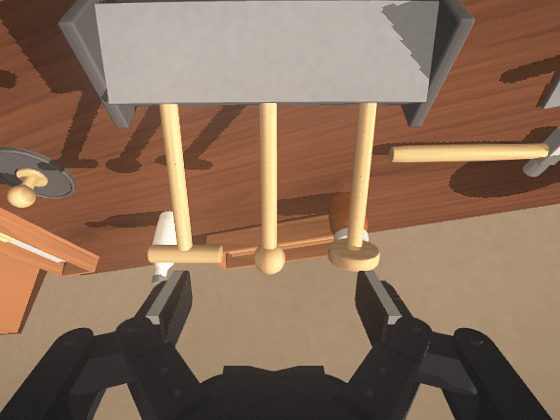

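View pics/s1.png

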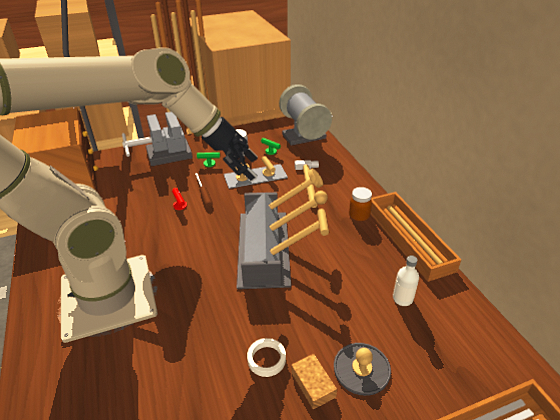

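The wrist view shows the ball stick upright in the middle: mouth at (268,103), ball at (269,259), T on its left and disc on its right. I'll check this against the triangulation.

Run:
```python
from h import *
o=dict(np.load("o1.npz"))
for name,w,s,d in [("mouth",(268,103),(279,200),(271.5,227.5)),("ball",(269.5,259),(234.7,180),(321.2,197))]:
    rs=[ray("wrist",w,o),ray("scene",s),ray("side",d)]
    for c in ([0,1],[0,2],[0,1,2]): p,e=tri([rs[i] for i in c]);print(name,c,p.round(4),np.round(e,4))
    if name=="mouth":m=p
D=p-m;print(np.linalg.norm(D),np.degrees(np.arcsin(D[2]/np.linalg.norm(D))),np.degrees(np.arctan2(D[1],D[0])))
M,D,z=frame();print("G",G,"lat of ray at G:",[ (M.T@(r[0]+r[1]*((G-r[0])@r[1])-G)).round(4) for r in [ray("wrist",(268.5,170),o)]])
```

```text
mouth [0, 1] [0.4761 0.0183 0.0824] [0.0023 0.0023]
mouth [0, 2] [0.4795 0.0155 0.0795] [0.0002 0.0002]
mouth [0, 1, 2] [0.4774 0.0168 0.0803] [0.0017 0.0037 0.0025]
ball [0, 1] [ 0.6087 -0.0268  0.1878] [0.0019 0.0019]
ball [0, 2] [ 0.6126 -0.0297  0.1871] [0.0004 0.0004]
ball [0, 1, 2] [ 0.6106 -0.0282  0.1869] [0.0016 0.0032 0.0024]
0.17638483736492255 37.162714481898966 -18.648186524217653
G [0.53026673 0.00057416 0.12407602] lat of ray at G: [array([ 0.0013, -0.0021,  0.0002])]
```

```bash
sed -i 's/radians(38.5)/radians(38.0)/; s/radians(-19.1)/radians(-18.9)/; s/0.4785,0.0185,0.0805/0.4778,0.0172,0.0805/' h.py
python3 - <<'E'
from h import *
M,D,z=frame()
for k in(.1,.06,.03,0): print(rel(G+(.0187-k)*z,M),(G+(.0187-k)*z).round(3))
E
```

```text
[ 0.0243 -0.0063  0.0893  0.0004  0.0081 -0.0003] [0.483 0.016 0.188]
[ 0.0246 -0.0064  0.1293  0.0004  0.0081 -0.0003] [0.506 0.008 0.156]
[ 0.0248 -0.0064  0.1593  0.0004  0.0081 -0.0003] [0.523 0.002 0.133]
[ 0.0251 -0.0064  0.1893  0.0004  0.0081 -0.0003] [ 0.541 -0.004  0.109]
```

```bash
python3 -m handwheel '[[[0.01,-0.003,0.04,0,0.008,0,0.07],[0.02,-0.006,0.08,0,0.008,0,0.06],[0.025,-0.006,0.11,0,0.008,0,0.06],[0.025,-0.006,0.135,0,0.008,0,0.06],[0.025,-0.006,0.135,0,0.008,0,0.06],[0.025,-0.006,0.135,0,0.008,0,0.06]]]'
python3 - <<'E'
from h import *
M,D,z=frame();o=manip.get_obs();print(rel(G+.0187*z,M),o["joint_pos"].round(2))
cv2.imwrite("pics/w2.png",manip.camera("wrist"))
cv2.imwrite("pics/s2.png",cv2.resize(manip.camera("side")[120:300,180:400],None,fx=3,fy=3))
E
```

```text
clock: 2.88
position: [0.5092, 0.0066, 0.1517]
ee_rot: [0.155, 0.932, -0.053, 0.322]
ft_force: [0.3, -0.1, 0.5]
grip_width: 0.705
[-0.     -0.0001  0.0544  0.0003  0.0012 -0.0003] [-0.19 -0.19 -0.18  2.36  0.75  0.57  0.3 ]
```

View pics/w2.png

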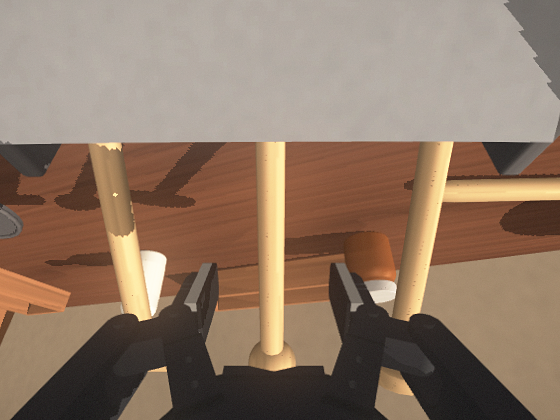

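View pics/s2.png

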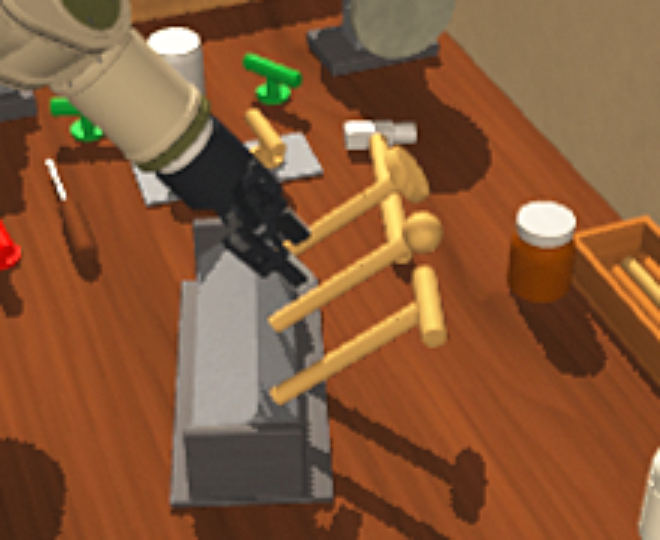

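```bash
python3 -m handwheel '[[[0,0,0.02,0,0,0,0.06],[0,0,0.04,0,0,0,0.06],[0,0,0.054,0,0,0,0.06],[0,0,0.054,0,0,0,0.06],[0,0,0.054,0,0,0,0.06]]]'
python3 - <<'E'
from h import *
M,D,z=frame();o=manip.get_obs();print(rel(G+.0187*z,M),o["joint_pos"].round(2))
cv2.imwrite("pics/w3.png",manip.camera("wrist"))
cv2.imwrite("pics/s3.png",cv2.resize(manip.camera("side")[120:300,180:400],None,fx=3,fy=3))
E
```

```text
clock: 3.6
position: [0.5401, -0.0049, 0.1086]
ee_rot: [0.156, 0.932, -0.054, 0.322]
ft_force: [0.9, -0.3, 1.5]
grip_width: 0.704
[-0.0006  0.0008  0.0001 -0.0006  0.0009 -0.0005] [-0.14 -0.04 -0.17  2.34  0.96  0.46  0.13]
```

View pics/w3.png

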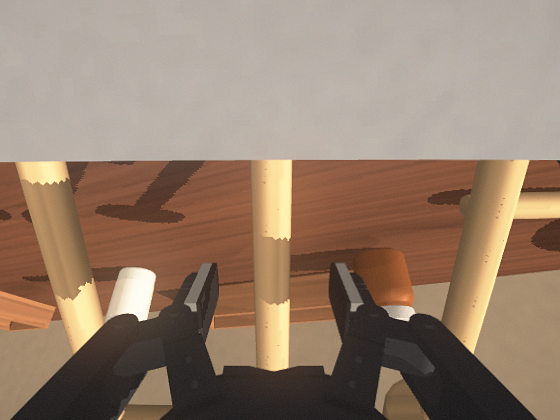

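View pics/s3.png

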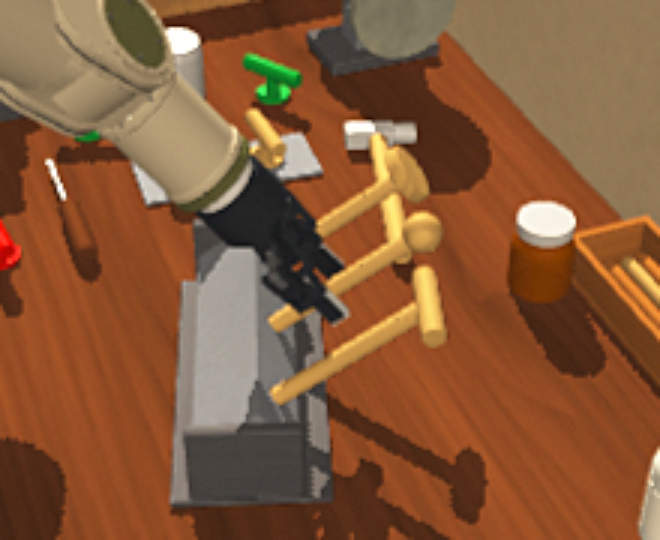

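The shaft runs between the open fingers at column 272, midway between the pads at 198 and 350. The fingers straddle it in the side view too. Closing.

```bash
python3 -m handwheel '[[[0,0,0,0,0,0,0.03],[0,0,0,0,0,0,0.01],[0,0,0,0,0,0,0.01],[0,0,0,0,0,0,0.01],[0,0,0,0,0,0,0.01],[0,0,0,0,0,0,0.01]]]' 60
python3 - <<'E'
from h import *
cv2.imwrite("pics/w4.png",manip.camera("wrist"))
E
```

```text
clock: 4.45
position: [0.54, -0.0055, 0.1077]
ee_rot: [0.156, 0.933, -0.054, 0.321]
ft_force: [-0.9, -0.3, 3.4]
grip_width: 0.189
```

View pics/w4.png

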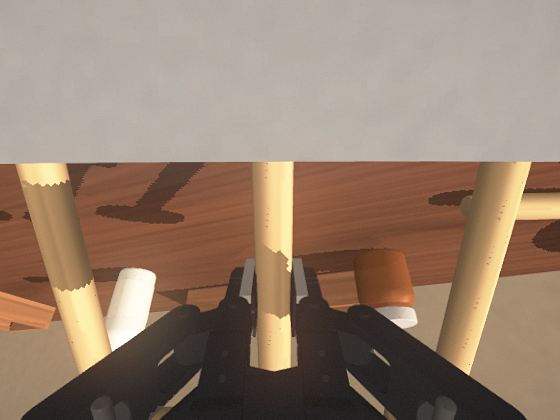

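Gripped at about 16 mm opening, with the stick between the pads. Now I'll draw it along the bore (tool −x), half first so I can check forces.

```bash
python3 -m handwheel '[[[-0.01,0,0,0,0,0,0.01],[-0.02,0,0,0,0,0,0.01],[-0.03,0,0,0,0,0,0.01],[-0.035,0,0,0,0,0,0.01]]]'
python3 - <<'E'
from h import *
print(manip.get_obs()["joint_pos"].round(2))
cv2.imwrite("pics/w5.png",manip.camera("wrist"))
cv2.imwrite("pics/s5.png",cv2.resize(manip.camera("side")[120:300,180:400],None,fx=3,fy=3))
E
```

```text
clock: 5.0
position: [0.5661, -0.0143, 0.129]
ee_rot: [0.156, 0.933, -0.054, 0.321]
ft_force: [0.3, 0.4, -0.0]
grip_width: 0.191
[-0.12 -0.02 -0.14  2.27  0.86  0.47  0.27]
```

View pics/s5.png

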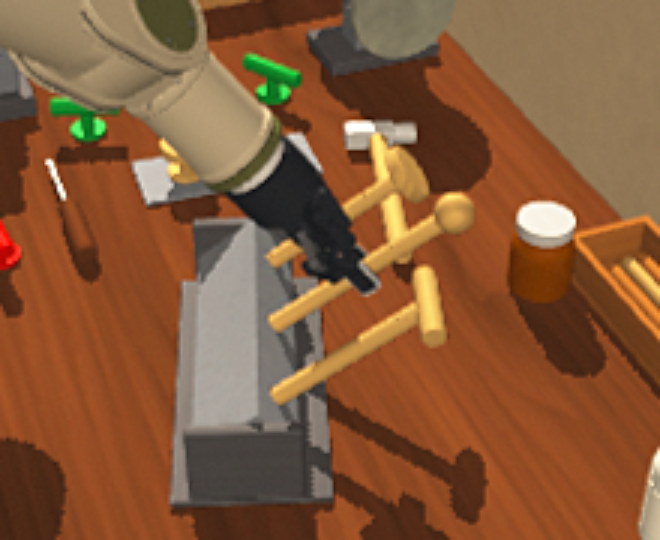

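View pics/w5.png

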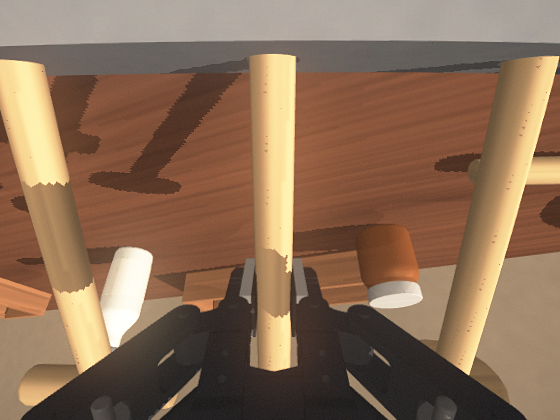

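The stick slides out without slipping and the forces are about zero. I'll draw it the rest of the way to 68 mm and check that the foot is clear before lifting away from the neighbouring heads.

```bash
python3 -m handwheel '[[[-0.01,0,0,0,0,0,0.01],[-0.02,0,0,0,0,0,0.01],[-0.03,0,0,0,0,0,0.01],[-0.034,0,0,0,0,0,0.01],[-0.034,0,0,0,0,0,0.01]]]'
python3 - <<'E'
from h import *
print(manip.get_obs()["joint_pos"].round(2))
cv2.imwrite("pics/w6.png",manip.camera("wrist"))
cv2.imwrite("pics/s6.png",cv2.resize(manip.camera("side")[120:300,180:400],None,fx=3,fy=3))
E
```

```text
clock: 5.72
position: [0.5915, -0.0231, 0.1501]
ee_rot: [0.156, 0.933, -0.054, 0.321]
ft_force: [-0.0, 0.6, -0.9]
grip_width: 0.188
[-0.11 -0.01 -0.12  2.2   0.77  0.49  0.4 ]
```

View pics/s6.png

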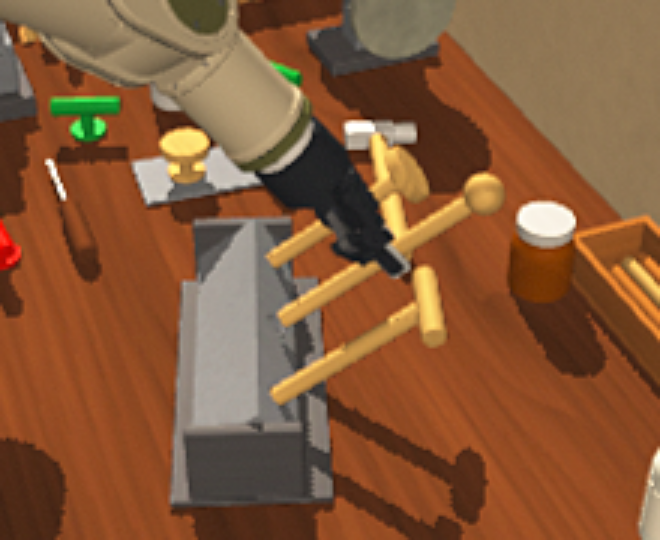

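View pics/w6.png

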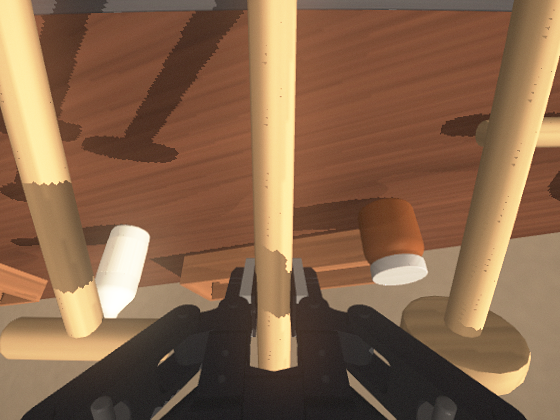

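The foot is visible just off the rack face at (285,318) in the enlarged side crop, and the force is near zero. Lifting perpendicular to the shaft, away from both neighbours.

```bash
python3 -m handwheel '[[[-0.003,0,-0.01,0,0,0,0.01],[-0.008,0,-0.025,0,0,0,0.01],[-0.012,0,-0.045,0,0,0,0.01],[-0.015,0,-0.065,0,0,0,0.01],[-0.02,0,-0.085,0,0,0,0.01],[-0.025,0,-0.1,0,0,0,0.01],[-0.025,0,-0.1,0,0,0,0.01]]]'
python3 - <<'E'
from h import *
o=manip.get_obs();print(o["joint_pos"].round(2))
M=R.from_quat(o["ee_rot"]).as_matrix();print(M[:,2].round(3))
M,D,z=frame(el=0.0)
print("grip",R.from_quat(o["ee_rot"]).apply([0,0,-.0187])+o["position"])
print(rel(o["position"]+[0,0,.0],M))
for n,uv in(("side",(406,303)),("scene",(169,194)),("side",(361,217)),("scene",(194,268))):
  a,d=ray(n,uv);print(a+d*(-a[2]/d[2]))
cv2.imwrite("pics/s7.png",manip.camera("side"))
cv2.imwrite("pics/c7.png",manip.camera("scene"))
E
```

```text
clock: 6.7
position: [0.5522, -0.0089, 0.2458]
ee_rot: [0.156, 0.932, -0.053, 0.322]
ft_force: [0.6, 0.6, -1.0]
grip_width: 0.192
[-0.15 -0.22 -0.13  2.17  0.54  0.7   0.63]
[ 0.584 -0.2   -0.787]
grip [ 0.5412523  -0.00518421  0.26055211]
[ 0.000e+00  0.000e+00  0.000e+00  5.000e-04  6.652e-01 -8.000e-04]
[ 7.38447593e-01 -3.14741317e-01 -1.11022302e-16]
[ 7.44226819e-01 -2.95380341e-01  1.11022302e-16]
[0.79970515 0.04431426 0.        ]
[0.80807957 0.07207446 0.        ]
```

View pics/s7.png

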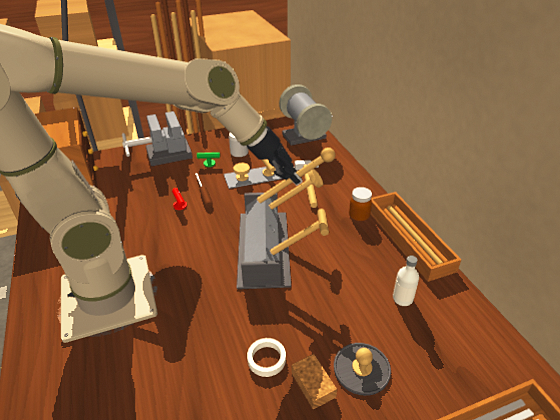

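View pics/c7.png

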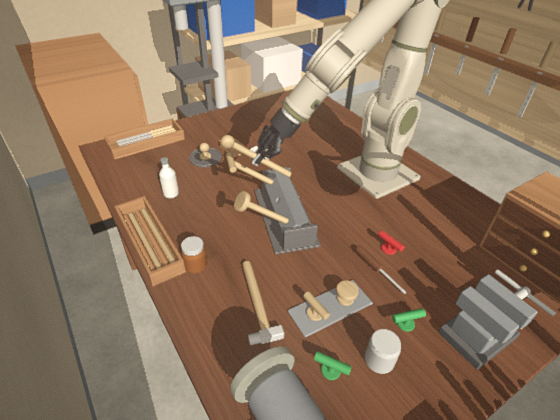

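The stick is free of the rack: ball at side (328,155) and scene (228,142), both other sticks still in place. Raising it and turning to level.

```bash
python3 -m handwheel '[[[-0.015,0,-0.02,0,0,0,0.01],[-0.03,0,-0.04,0,0.08,0,0.01],[-0.049,0,-0.063,0,0.18,0,0.01],[-0.049,0,-0.063,0,0.3,0,0.01],[-0.049,0,-0.063,0,0.42,0,0.01],[-0.049,0,-0.063,0,0.54,0,0.01],[-0.049,0,-0.063,0,0.62,0,0.01],[-0.049,0,-0.063,0,0.665,0,0.01]]]'
python3 -m handwheel '[[[0,0,0,0,0,0,0.01],[0,0,0,0,0,0,0.01],[0,0,0,0,0,0,0.01],[0,0,0,0,0,0,0.01]]]'
python3 - <<'E'
from h import *
o=manip.get_obs();print(o["joint_pos"].round(2),o["joint_velocities"].round(3))
print(R.from_quat(o["ee_rot"]).as_matrix().round(3))
for n in("side","scene","wrist"):cv2.imwrite(f"pics/{n}8.png",manip.camera(n))
E
```

```text
clock: 7.8
position: [0.5521, -0.0098, 0.3224]
ee_rot: [0.165, 0.986, -0.001, -0.003]
ft_force: [-0.3, 0.1, -1.4]
grip_width: 0.189
clock: 8.3
position: [0.5515, -0.0091, 0.3243]
ee_rot: [0.165, 0.986, -0.0, -0.001]
ft_force: [0.2, 0.4, 0.2]
grip_width: 0.19
[-0.16  0.13  0.1   1.51 -0.01  1.5   1.18] [ 0.001  0.001  0.001 -0.004 -0.003  0.003  0.002]
[[-0.946  0.325 -0.001]
 [ 0.325  0.946 -0.   ]
 [ 0.001 -0.    -1.   ]]
```

View pics/side8.png

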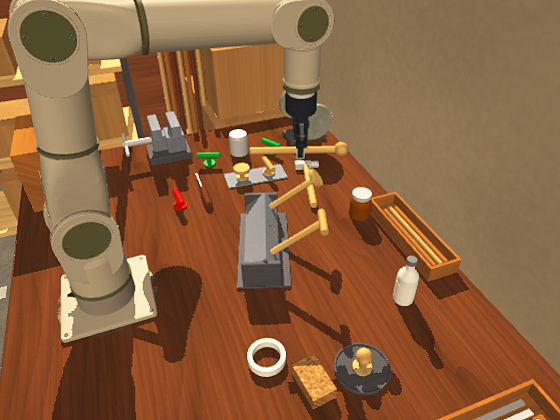

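View pics/scene8.png

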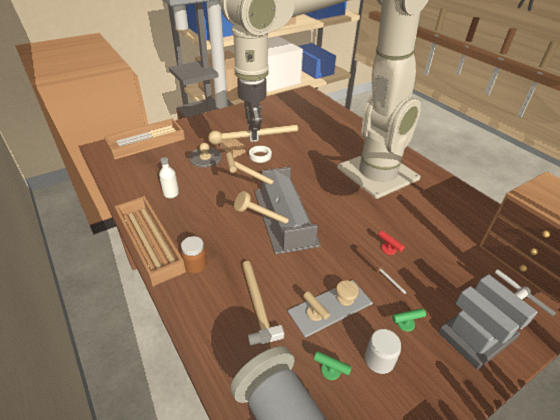

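View pics/wrist8.png

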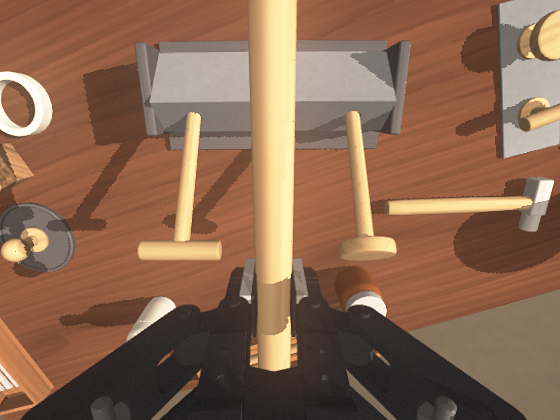

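Held level: side view foot at (251,151) and ball at (341,149); scene view foot at (297,129) and ball at (215,138). Measuring the slope and height.

Run:
```python
from h import *
f,e=tri([ray("side",(252,151)),ray("scene",(296.5,129))]);b,e2=tri([ray("side",(341.5,149)),ray("scene",(215,138))])
d=b-f;print(f,e,b,e2,np.linalg.norm(d),"slope",np.degrees(np.arcsin(d[2]/np.linalg.norm(d))))
# corroborate by shaft lines
pl=[]
for n,p,q in(("side",(256,151),(332,150)),("scene",(291,129.7),(224,136.8))):
    o,a=ray(n,p);_,c=ray(n,q);pl.append(np.cross(a,c))
D=np.cross(*pl);D/=np.linalg.norm(D);print(D,np.degrees(np.arcsin(D[2])))
for n in("side","scene"):
    a=cv2.imread(f"pics/{n}8.png");cv2.imwrite(f"pics/z_{n}.png",cv2.resize(a[110:210,200:360],None,fx=5,fy=5))
```

```text
[0.43548564 0.03476246 0.33950977] [np.float64(0.002942253800196956), np.float64(0.002942253800196835)] [ 0.65446281 -0.04163393  0.33930275] [np.float64(0.0018480867822063618), np.float64(0.0018480867822063113)] 0.23192122275916704 slope -0.051145139277689856
[-0.94225488  0.33488001  0.00333392] 0.19101982298602696
```

View pics/z_side.png

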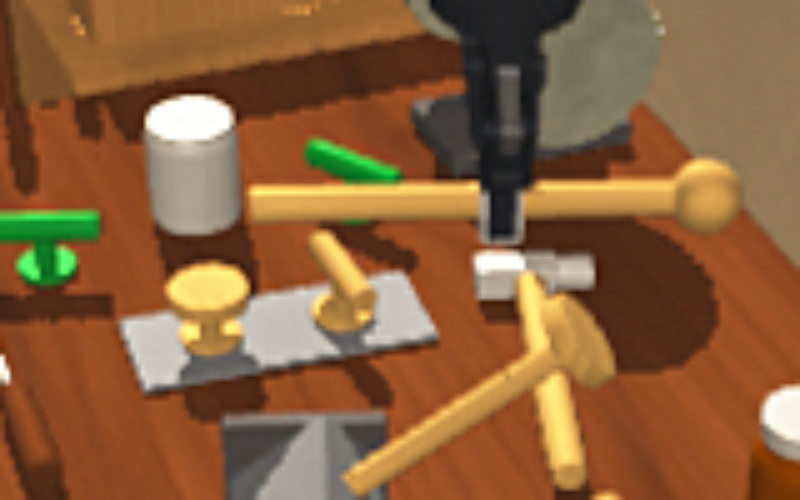

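The shaft is level to within about 0.3°, with its centre line at 0.34 m. The arm is at rest and nothing is near the stick. Handing in.

```bash
python3 -c "
from workcell import manip
print(manip.hand_in())"
```

```text
the job is handed in; nothing more can be done
None
```

The tray held the ball sample, so I drew the ball stick from the middle bore, lifted it clear of the rack and its neighbours, turned it level, and handed in while still holding it. The clock stood at about 8.5 s of the 35 s allowed.

**Last checks:**
- **Level and height:** two-view triangulation gave a shaft slope within about 0.2° and a centre line about 0.34 m above the bench.
- **Grip and rest:** the fingers held at about 16 mm opening. Joint speeds were 0.004 rad/s or less, and force at the tool was under about 0.5 N.
- **Surroundings:** the T and disc sticks, the samples and the other items looked unmoved in the last pictures.

**Small disagreements:**
- **Bore slope:** I measured about 37–38°, against the stated 39°.
- **Camera rays:** they missed each other by 2–4 mm, against the stated 2 mm calibration.
- **Stick length:** foot to ball centre measured 232 mm, slightly under the roughly 236–239 mm I expected.

None of these affected the grasp or the level hold.

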